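Level a hinged rack plate with a hand-held wedge

TASK

The white hinged plate that carries the blue tube rack leans down towards its open front, where it rests on two red stops. Pick up the aluminium levelling wedge by its black grip and, with the wedge lying flat on the worktop, push its thin end under the middle of the plate's front edge until the edge has just lifted off the stops and the plate stands level (the edge is then over the orange line on the wedge). Finish while still holding the wedge there in the gripper; lift the plate with the wedge alone, keep the rack standing in its place on the plate, and leave the other things on the worktop where they are.

Things in the scene. Friction and masses are not known exactly. Their poses are not given: they have to be found in the camera images.
- stand: Aluminium stand base, fixed, 140 x 130 mm, rails 15 mm high, red stops on them. Origin: centre of its footprint on the worktop. +x runs from the open front to the rear hinge: the wedge goes in along +x, sliding on the worktop, between the rails (|y| < 42 mm), from the plate's front edge (x = -72 mm) to a cross bar (x = +53 mm). Hinge axis along y at x = +66, z = 24 mm.
- plate (a joint): Hinge angle of the white plate (rad): 0 = resting on the red stops, leaning down to the front by 0.036 rad; grows as the front edge lifts; level at 0.036 (front edge 5 mm above its rest). Only gravity (about 3 N at the front edge) holds it down; it falls back if not supported.
- plate_front (a point): Middle of the underside of the plate's front edge (round steel bar, 5 mm radius, 76 mm long, along the stand's y), 138 mm in front of the hinge axis; 13 mm above the worktop at rest, 18 mm when level. The plate is 126 mm wide, 150 mm deep, 7 mm thick, with a green vial at the middle of its front margin.
- load_rack: Blue tube rack, 79 x 79 x 48 mm, about 0.25 kg, standing loose on the plate, its centre 60 mm in front of the hinge axis. Origin: centre of its underside.
- wedge: Loose aluminium wedge, black upright grip, 150 mm long (x), 44 wide (y), about 0.26 kg. Origin: centre of the flat underside. Thin end at x = +75 mm, 3 mm high; the top rises 1 in 5 to 25 mm at x = -35, then stays 25 to x = -75. Orange line at x = 0 (18 mm high). The resting plate's edge meets the ramp at about x = +25; the plate is level with the edge at about x = 0.
- wedge_tip (a point): Middle of the wedge's thin end, on its underside. Friction makes the push under the plate up to some 15 N.
- wedge_grip (a point): Point to grasp on the wedge's black grip, 52 mm above the underside, at wedge x = -55 mm. The grip is a block 22 mm wide across the wedge (y, between the fingers), 38 mm long (x), from 25 to 75 mm above the underside.
- cap_dish: Bystander: round steel dish, 69 mm across, 20 mm high, loose. Origin: centre of its underside.
- timer: Bystander: white bench timer, 58 x 66 x 18 mm, loose. Origin: centre of its underside.
- reagent_d: Bystander: white bottle with a white cap and an orange band, 68 mm across, 155 mm high, loose. Origin: centre of its underside.
Things that resemble listed ones, but are neither listed nor needed, are in the scene too. What is shaped like the wedge but purple is not meant.

How it is judged (in metres and radians):
On the way:
1. the wedge's thin end is under the plate's front edge, between the rails, the wedge lying flat on the worktop, while the plate still rests on its stops (x of wedge_tip in the frame of stand above -0.066 m and y of wedge_tip in the frame of stand between -0.035 and 0.035 m and height (world z) of wedge below 0.006 m and angle between wedge's own z axis and vertical below 0.1 rad and value of joint plate below 0.01 rad), for 0.1 s.
At the end, for the whole second after the job is handed in: Plate off its stops and level within 3 mm at the front edge (joint 0.014 to 0.058), borne by the wedge (over 0.5 N), not by the robot; wedge flat (raised under 5 mm, tilt under 0.07), tip within 35 mm of the middle line, gripped (over 2 N); rack at rest on the plate (value of joint plate between 0.014 and 0.058 rad and contact force between wedge and plate above 0.5 N and contact force between the fingers and wedge above 2 N and contact force between each of the arm, the fingers and plate below 0.5 N and height (world z) of wedge below 0.005 m and angle between wedge's own z axis and vertical below 0.07 rad and y of wedge_tip in the frame of stand between -0.035 and 0.035 m and distance between load_rack and plate_front below 0.1 m and angle between load_rack's own z axis and vertical below 0.1 rad and linear speed of each of load_rack, wedge below 0.02 m/s); the arm keeps its last pose, push and grip.
It fails at once if a bystander (dish, timer, bottle) is moved by more than 30 mm (distance of any of cap_dish, timer, reagent_d from where it was at the start of the episode above 0.03 m).
It fails at once if the rack on the plate slides or is carried more than 25 mm, or tips (distance of load_rack from where it was at the start of the episode above 0.025 m or angle between load_rack's own z axis and vertical above 0.35 rad).
It fails at once if the plate is lifted by the robot itself (fingers or arm pressing on it with more than 5 N) (contact force between any of the fingers, the arm and plate above 5 N).
It also fails if it takes over 35 s, if anything falls off the work surface, if the arm or the gripper's body presses on something with over 40 N, if the wrist force passes 120 N, or if a joint passes its speed limit or range.

ROBOT

A 6-joint arm with a two-finger parallel gripper is mounted at the origin on the work surface; the furniture and walls round the work are solid. World frame = base frame: x ahead of the robot, y to its left, z up, the work surface at z = 0. Lengths are in m, angles in degrees, forces in N, time in s.
With the tool pointing down it reaches from about 0.4 to 0.825 m from the base axis. Payload 7 kg.
Tool frame: the origin (TCP) lies at the very end of the fingers, on their centre line; the grasp point (between the pads) lies 19 mm behind it (ctrl.tcp_to_grasp is the distance from the TCP to the grasp point, in m); z points along the fingers, x is the direction in which the jaws open and shut, and the axes are right-handed (so a half turn about z gives the same grasp; the last joint's range is limited). The gripper opens to 88 mm and grips with 3 to 60 N. Pads are 19 mm wide; open, the fingers measure 130 mm over their backs; the gripper's body (78 mm by 193 mm) begins 47 mm behind the grasp point.
Start: joints at [-51.446, 20.546, 0.682, 0, -70.136, -16.507], TCP at [0.253, -0.626, 0.227] pointing down, gripper open.
Joint ranges: [-176.03, 176.03], [-82.01, 121.73], [-58.28, 71.71], [-173.87, 95.51], [-174.79, -0.11], [-173.66, 173.66]. Speed limits (degrees/s): [136.94, 136.94, 172.46, 180, 180, 180].

INTERFACE

Orientations are given as [roll, pitch, yaw] about the fixed x, y, z axes, in that order (R = Rz(yaw) Ry(pitch) Rx(roll)).
In Python, from plant import sensors, vision, ticket, ctrl gives the robot as it stands. The module is installed in compiled form; this text tells all that it offers.
- The arm moves only by the tool drive_tool, never from a script. Its argument "moves" is a list of rows, each a list of 6 numbers: the shift along the tool's x, y, z in units of 0.15 m (1.0 is 0.15 m), then the turn, a rotation vector about the tool's x, y, z in units of 60 degrees (1.0 is 60 degrees). In form: [[dx, dy, dz, rx, ry, rz], ...]. A call has 1 to 8 rows; each row is the pose to reach, as a shift and turn from the pose measured when the call began, along the tool's axes at that moment; what a row does not reach only later rows make up. A row lasts 1/10 s, in which the tool goes at most 50 mm and 8.59 degrees, less where a joint would pass 70% of its speed; a pose out of reach is approached as far as the arm can. A call with a number of a shift or a turn outside -1 to 1 is refused whole. A call with a gripper value outside its range is refused whole. "fingers" is the opening, from -1 (shut) to 1 (fully open), set as the call begins (left out, the last holds). The fingers move at their own pace and stop on an object; the grip force is fixed at half the most. Time passes only in rows, so rows that repeat a pose let the fingers close. It gives the time, the measured TCP pose, the force and the opening at its end, in the units of the state.
- sensors.get_obs(): the state, without advancing time (a new reading comes with each control period).
- vision.snapshot(name): name is "side" or "top" or "wrist"; returns a dict with "pixels" (480x640x3 uint8, red, green, blue), "fx", "fy", "cx", "cy" (pixels), "R" (3x3) and "t" (3): a world point X has camera coordinates R X + t. Camera axes: x right, y down, z forward; pixel columns grow to the right and rows downward; lengths in m; the calibration is good to about 2 mm. A picture is of the moment at which its call begins. There is no depth.
- ticket.close_job(): hands the job in, once; it reports no verdict.
The state is a dict: "clock": time; "joint_pos": joint angles; "qvel": joint speeds; "tau": joint torques, N m; "tool_pos": TCP position; "orientation": TCP orientation; "force": force on the tool from outside, world axes, zero at the start; "moment": the same for the moment, N m; "opening": finger opening in m.
Only numpy, scipy, OpenCV 4.12 (cv2) and the standard library are available. Lean on these libraries where they do the work, as an engineer would, in place of code of your own. Each camera call takes 0.05 s, during which the arm holds its last target.

## Working session

There is one attempt and no reset: what is moved stays moved. The work goes in short steps, Python scripts to look and compute and a tool call to move; the robot and the scene stay as the last step left them, time stands still between calls to the robot, and variables do not carry over. Pictures are saved under pics/ and viewed, and the job is handed in when it is done.

Besides the shell and the picture viewer there is one more tool, called after "Emit:" in YAML: its name, and indented under it one key for each argument. drive_tool: Moves the arm, as the interface text tells. Shifts and turns lie within -1 to 1; 1 stands for 0.15 m of shift or 60 degrees of turn. Its arguments: {"type":"object","properties":{"moves":{"type":"array"},"fingers":{"type":"number"}},"required":["moves"]}

```bash
mkdir -p pics
cat > h.py <<'E'
import numpy as np, cv2
from plant import sensors, vision, ticket, ctrl
def snap(n,f):
    s=vision.snapshot(n); cv2.imwrite('pics/'+f,s['pixels'][:,:,::-1]); np.savez('pics/'+f+'.npz',**s); return s
def ray(s,u,v,z):
    R=np.array(s['R']);t=np.array(s['t']);d=R.T@np.array([(u-s['cx'])/s['fx'],(v-s['cy'])/s['fy'],1]);c=-R.T@t
    return c+d*(z-c[2])/d[2]
def proj(s,X):
    p=np.array(s['R'])@np.array(X)+s['t'];return s['fx']*p[0]/p[2]+s['cx'],s['fy']*p[1]/p[2]+s['cy']
E
python3 - <<'E'
from h import *
snap('top','top0.png');snap('side','side0.png');print(sensors.get_obs())
E
```

```text
{'clock': 0.1, 'joint_pos': array([-5.14476369e+01,  2.05853672e+01,  6.39724464e-01, -1.57903094e-02,
       -7.01362673e+01, -1.65070522e+01]), 'qvel': array([ 0.02530647, -0.08001644,  0.09460854,  0.14924515,  0.04392717,
       -0.04852383]), 'tau': array([-1.49534964e-03, -5.84159768e+01,  2.93750060e+01,  7.01540977e+00,
        1.01879615e-02, -9.84885355e-05]), 'tool_pos': array([ 0.25315991, -0.62526379,  0.22575   ]), 'orientation': array([-1.79990958e+02, -8.27522551e-02,  1.12039929e+02]), 'force': array([0.73478822, 0.07469844, 0.22147172]), 'moment': array([-0.00573374,  0.03682446,  0.00707053]), 'opening': 0.0877256605578041}
```

```bash
ls .
```

```text
h.py
pics
```

View pics/top0.png

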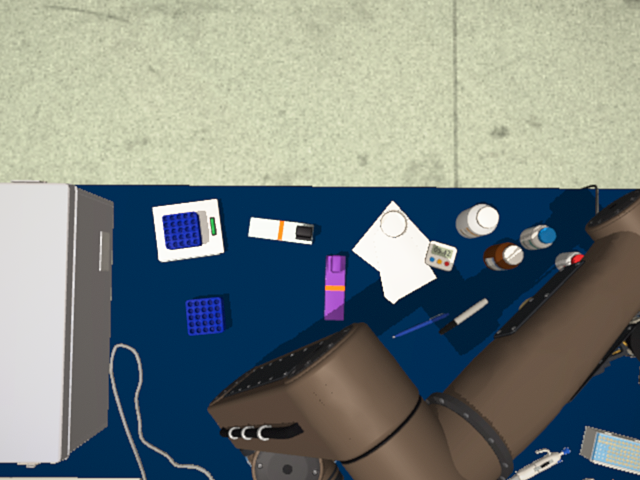

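View pics/side0.png

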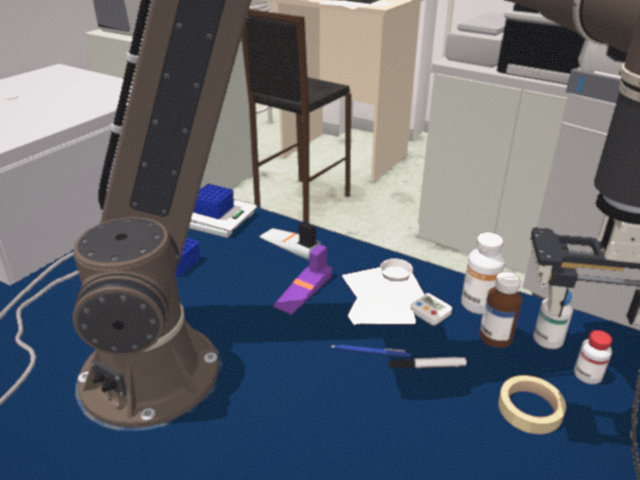

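The top view shows two wedge shapes. One is silver-white with an orange line and black grip at about (281,230). The other is purple at (335,288). The silver one fits the description. The plate with rack is at (188,230), and its green vial (front) is at (213,226). I'll check this in an enlarged crop.

Run:
```python
from h import *
s=dict(np.load('pics/top0.png.npz'));im=s['pixels'][:,:,::-1]
c=cv2.resize(im[190:275,140:330],None,fx=4.2,fy=4.2,interpolation=cv2.INTER_CUBIC);cv2.imwrite('pics/crop0.png',c)
print(s['R'],s['t'],s['fx'], -s['R'].T@s['t'])
hsv=cv2.cvtColor(im,cv2.COLOR_BGR2HSV)
def comp(m,name,z):
    n,l,st,ce=cv2.connectedComponentsWithStats(m.astype('uint8'))
    for i in range(1,n):
        if st[i,4]>15 and 140<ce[i][0]<330 and 190<ce[i][1]<275:
            pts=np.argwhere(l==i)[:,::-1].astype(np.float32)
            r=cv2.minAreaRect(pts);b=cv2.boxPoints(r)
            print(name,st[i],ce[i].round(1),ray(s,*ce[i],z).round(4)); print('  box',b.round(1).tolist(),[ray(s,*q,z)[:2].round(4).tolist() for q in b])
H,S,V=[hsv[:,:,i].astype(int) for i in range(3)]
comp((S<60)&(V>110),'white',0.02)
comp((H>5)&(H<22)&(S>120)&(V>120),'orange',0.018)
comp((V<60)&(S<140),'black',0.075)
comp((H>45)&(H<90)&(S>100),'green',0.022)
```

```text
[[ 0.00455924 -0.9998882   0.01424097]
 [-0.99794698 -0.00545924 -0.06381235]
 [ 0.06388296 -0.01392079 -0.9978603 ]] [-0.06175792  0.44253555  1.41902188] 609.669888963636 [ 0.35125727 -0.03958119  1.44510432]
white [ 152  199   72   63 2350] [190. 230.] [0.4688 0.2399 0.02  ]
  box [[151.3000030517578, 206.5], [216.89999389648438, 198.10000610351562], [224.10000610351562, 253.8000030517578], [158.39999389648438, 262.20001220703125]] [[0.5236, 0.3314], [0.5445, 0.1784], [0.4136, 0.1597], [0.3932, 0.312]]
white [248 217  32  23 590] [263.4 228.1] [0.4744 0.0686 0.02  ]
  box [[247.5, 236.0], [250.10000610351562, 216.10000610351562], [279.29998779296875, 220.0], [276.70001220703125, 239.89999389648438]] [[0.4556, 0.1056], [0.5024, 0.1], [0.4937, 0.0315], [0.4468, 0.0373]]
white [282 221  30  24 363] [292.8 232.5] [ 4.645e-01 -2.000e-04  2.000e-02]
  box [[281.3999938964844, 240.60000610351562], [284.0, 220.1999969482422], [313.5, 223.89999389648438], [311.0, 244.1999969482422]] [[0.4453, 0.0261], [0.4931, 0.0206], [0.4848, -0.0487], [0.437, -0.043]]
orange [278 221   6  19  77] [280.4 230. ] [0.4702 0.0288 0.018 ]
  box [[277.29998779296875, 238.89999389648438], [279.6000061035156, 220.60000610351562], [283.5, 221.10000610351562], [281.20001220703125, 239.39999389648438]] [[0.4493, 0.036], [0.4925, 0.031], [0.4914, 0.0218], [0.4482, 0.0268]]
black [297 226  16  14 132] [304.8 232.2] [ 0.4608 -0.0289  0.075 ]
  box [[295.70001220703125, 237.60000610351562], [297.20001220703125, 225.3000030517578], [312.3999938964844, 227.1999969482422], [310.79998779296875, 239.5]] [[0.4486, -0.0084], [0.4764, -0.0117], [0.4723, -0.0458], [0.4445, -0.0425]]
green [211 218   4  17  52] [212.5 225.8] [0.4788 0.1873 0.022 ]
  box [[211.0, 218.0], [214.0, 218.0], [214.0, 234.0], [211.0, 234.0]] [[0.4972, 0.1911], [0.4972, 0.1841], [0.4597, 0.1835], [0.4596, 0.1905]]
```

View pics/crop0.png

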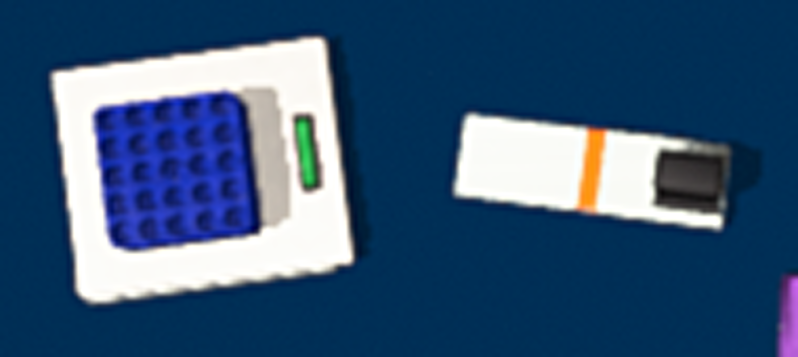

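The crop confirms it: silver wedge, orange line at (280,230), black grip at (304,232), thin end facing the plate front at left. Wedge yaw is about 83° and stand yaw about 98°. I'm moving above the grip now.

Emit:
drive_tool:
  moves:
    - [0.27, 0.23, 0, 0, 0, 0]
    - [0.53, 0.46, 0, 0, 0, 0]
    - [0.79, 0.7, 0, 0, 0, 0]
    - [0.79, 0.7, 0, 0, 0, 0]
  fingers: 1

```text
clock: 0.5
tool_pos: [0.3068, -0.4722, 0.2261]
orientation: [180.0, -0.1, 112.2]
force: [-0.4, -0.1, 0.4]
opening: 0.0875
```

Emit:
drive_tool:
  moves:
    - [0.27, 0.23, 0, 0, 0, 0]
    - [0.53, 0.46, 0, 0, 0, 0]
    - [0.79, 0.7, 0, 0, 0, 0]
    - [0.79, 0.7, 0, 0, 0, 0]

```text
clock: 0.9
tool_pos: [0.3601, -0.3197, 0.2266]
orientation: [179.9, -0.1, 112.3]
force: [0.8, -1.4, -0.2]
opening: 0.0873
```

Emit:
drive_tool:
  moves:
    - [0.27, 0.23, 0, 0, 0, 0]
    - [0.53, 0.46, 0, 0, 0, 0]
    - [0.79, 0.7, 0, 0, 0, 0]
    - [0.79, 0.7, 0, 0, 0, 0]

```text
clock: 1.3
tool_pos: [0.4134, -0.1672, 0.2272]
orientation: [179.8, -0.1, 112.5]
force: [-0.4, -1.5, -0.1]
opening: 0.0876
```

Emit:
drive_tool:
  moves:
    - [0.27, 0.23, 0, 0, 0, -0.13]
    - [0.53, 0.46, 0, 0, 0, -0.26]
    - [0.79, 0.6, 0, 0, 0, -0.4]
    - [0.79, 0.6, 0, 0, 0, -0.53]
    - [0.79, 0.6, 0, 0, 0, -0.67]
    - [0.79, 0.6, 0, 0, 0, -0.8]
    - [0.79, 0.6, 0, 0, 0, -1]
    - [0.79, 0.6, 0, 0, 0, -1]

```text
clock: 2.1
tool_pos: [0.4512, -0.0238, 0.2275]
orientation: [179.8, 0.0, 172.8]
force: [-0.4, -0.2, -0.1]
opening: 0.0876
```

Run:
```python
from h import *
s=snap('wrist','w1.png');t=snap('top','top1.png');snap('side','side1.png')
o=sensors.get_obs();print(o['tool_pos'],o['orientation'],-s['R'].T@s['t'])
for p in [(.4702,.0288,.018),(.4635,-.0258,.075),(.478,.174,.02),(.479,.103,.003)]: print(p,proj(s,p))
```

```text
[ 0.45117334 -0.02374626  0.2275363 ] [1.79840418e+02 5.01094464e-02 1.72413843e+02] [ 0.44208846 -0.09410698  0.38513799]
(0.4702, 0.0288, 0.018) (np.float64(309.5000637694393), np.float64(252.20477029015575))
(0.4635, -0.0258, 0.075) (np.float64(306.4041397289599), np.float64(208.31702627735126))
(0.478, 0.174, 0.02) (np.float64(320.5826612443486), np.float64(386.69982779113286))
(0.479, 0.103, 0.003) (np.float64(311.0207970025711), np.float64(316.8570538163268))
```

View pics/w1.png

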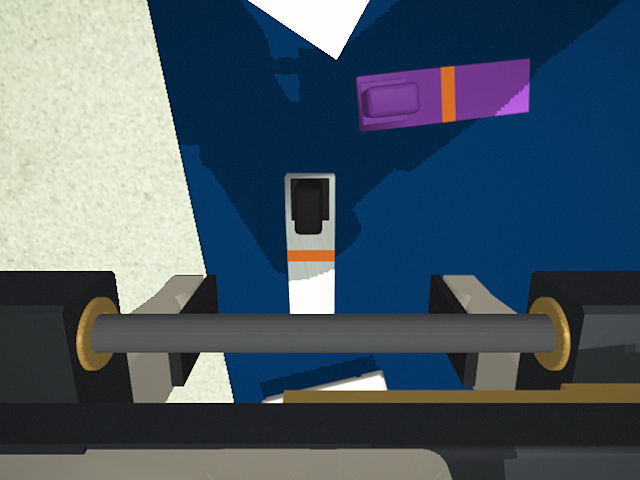

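View pics/top1.png

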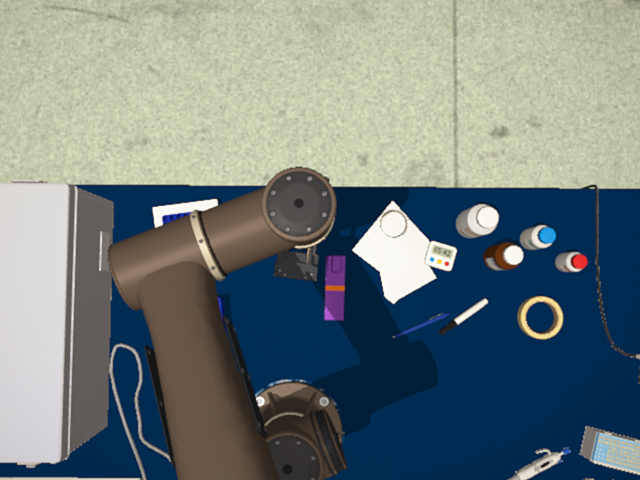

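Run:
```python
from h import *
s=dict(np.load('pics/w1.png.npz'));im=s['pixels'][:,:,::-1]
cv2.imwrite('pics/crop1.png',cv2.resize(im[165:325,260:360],None,fx=3.7,fy=3.7))
hsv=cv2.cvtColor(im,cv2.COLOR_BGR2HSV);H,S,V=[hsv[:,:,i].astype(int) for i in range(3)]
m=((H>5)&(H<22)&(S>120)&(V>120));m[:,350:]=0;m[:240]=0;m[270:]=0
p=np.argwhere(m)[:,::-1].astype(np.float32);r=cv2.minAreaRect(p);print(r,ray(s,*r[0],.018))
# wedge rear edge corners
for q in [(285,174),(335,174)]: print(ray(s,*q,.025))
for q in [(289,314),(334,314)]: print(ray(s,*q,.004))
```

```text
((310.5, 255.0), (10.0, 47.0), 90.0) [0.46963469 0.03165765 0.018     ]
[ 0.48134675 -0.0474127   0.025     ]
[ 0.43813617 -0.04204754  0.025     ]
[0.50067178 0.09655541 0.004     ]
[0.45533037 0.10217765 0.004     ]
```

View pics/crop1.png

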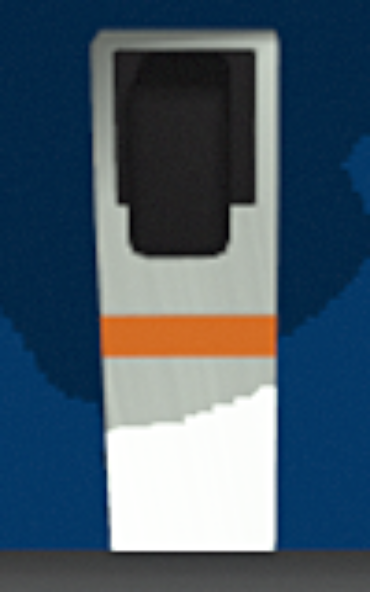

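The wrist view shows the orange line at (310,255) and the grip's block below it, which agrees with the top view to about 3 mm. Grip point is (0.463, -0.025). I'm descending with the jaws across it.

Emit:
drive_tool:
  moves:
    - [-0.076, 0, 0.25, 0, 0, 0]
    - [-0.076, 0, 0.5, 0, 0, 0]
    - [-0.076, 0, 0.75, 0, 0, 0]
    - [-0.076, 0, 0.9, 0, 0, 0]
    - [-0.076, 0, 0.9, 0, 0, 0]

```text
clock: 2.75
tool_pos: [0.4604, -0.0259, 0.0897]
orientation: [180.0, -0.3, 172.3]
force: [-0.1, 1.2, 0.7]
opening: 0.0879
```

Run:
```python
from h import *
s=snap('wrist','w2.png');snap('side','side2.png')
o=sensors.get_obs();print(o['tool_pos'],o['orientation'])
```

```text
[ 0.46297946 -0.02516499  0.09293711] [1.79882431e+02 2.34790905e-02 1.72351400e+02]
```

View pics/w2.png

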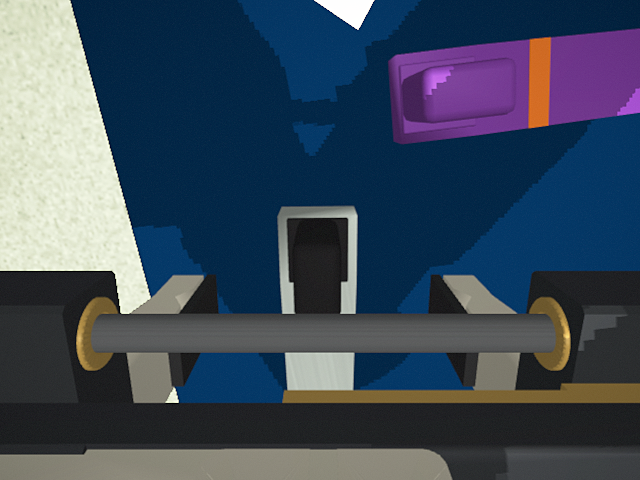

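View pics/side2.png

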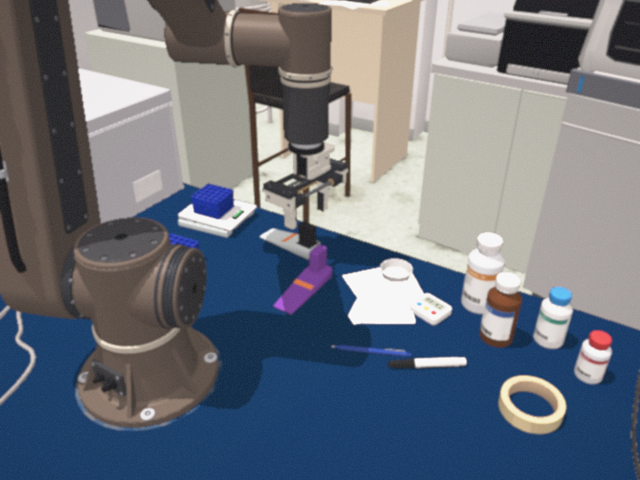

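The grip at (318,260) sits between the jaws (about 215 and 430). I'm going down 59 mm and closing.

Emit:
drive_tool:
  moves:
    - [0, 0, 0.2, 0, 0, 0]
    - [0, 0, 0.39, 0, 0, 0]
    - [0, 0, 0.39, 0, 0, 0]
    - [0, 0, 0.39, 0, 0, 0]

```text
clock: 3.25
tool_pos: [0.464, -0.0249, 0.0358]
orientation: [179.9, 0.1, 172.4]
force: [-0.3, 0.1, 0.5]
opening: 0.0874
```

Emit:
drive_tool:
  moves:
    - [0, 0, 0, 0, 0, 0]
    - [0, 0, 0, 0, 0, 0]
    - [0, 0, 0, 0, 0, 0]
    - [0, 0, 0, 0, 0, 0]
    - [0, 0, 0, 0, 0, 0]
    - [0, 0, 0, 0, 0, 0]
    - [0, 0, 0, 0, 0, 0]
    - [0, 0, 0, 0, 0, 0]
  fingers: -1

```text
clock: 4.05
tool_pos: [0.464, -0.0249, 0.0358]
orientation: [179.9, 0.1, 172.4]
force: [-0.4, 1.2, 0.2]
opening: 0.0294
```

Run:
```python
from h import *
s=snap('wrist','w3.png')
o=sensors.get_obs();print(o['tool_pos'],o['orientation'],o['opening'],o['force'],o['clock'])
# plate front
t=dict(np.load('pics/top0.png.npz'))
for z in (.018,.024,.028): print(z,ray(t,216.9,198.1,z),ray(t,224.1,253.8,z))
```

```text
[ 0.46395901 -0.02494875  0.03578045] [1.79881963e+02 7.65953928e-02 1.72358782e+02] 0.02545131000871354 [ 0.0084993   0.23619186 -0.34256271] 4.1
0.018 [0.54464062 0.17867235 0.018     ] [0.41367801 0.15989739 0.018     ]
0.024 [0.54382757 0.17775474 0.024     ] [0.41341558 0.15905872 0.024     ]
0.028 [0.54328554 0.177143   0.028     ] [0.41324062 0.1584996  0.028     ]
```

View pics/w3.png

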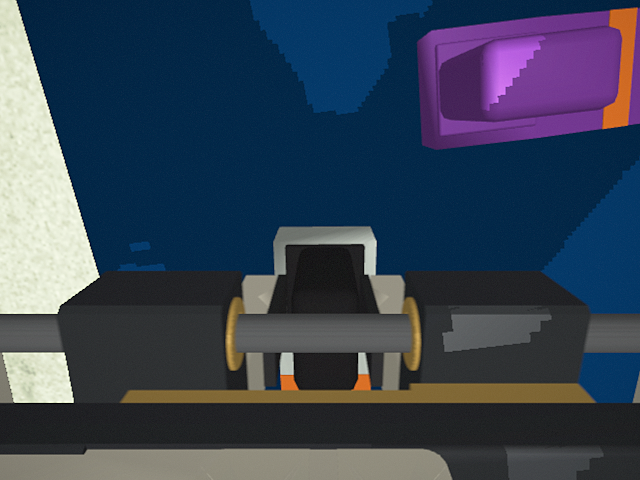

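Run:
```python
from h import *
t=dict(np.load('pics/top0.png.npz'));im=t['pixels'][:,:,::-1]
hsv=cv2.cvtColor(im,cv2.COLOR_BGR2HSV);H,S,V=[hsv[:,:,i].astype(int) for i in range(3)]
m=((H>112)&(H<128)&(S>120)&(V>70)).astype('uint8')
m[:, :150]=0;m[:,212:]=0;m[:205]=0;m[255:]=0
m=cv2.morphologyEx(m,cv2.MORPH_OPEN,np.ones((5,5)))
p=np.argwhere(m)[:,::-1].astype(np.float32);r=cv2.minAreaRect(p);print(r)
b=cv2.boxPoints(r);P=np.array([ray(t,*q,.076) for q in b]);print(P.round(4),P.mean(0))
```

```text
((181.64617919921875, 230.1692352294922), (34.233585357666016, 35.72200393676758), 82.87498474121094)
[[0.4968 0.2928 0.076 ]
 [0.5073 0.2135 0.076 ]
 [0.4308 0.2027 0.076 ]
 [0.4204 0.2817 0.076 ]] [0.46383205 0.24769118 0.076     ]
```

Emit:
drive_tool:
  moves:
    - [0, 0, 0, 0, 0, 0]
    - [0, 0, 0, 0, 0, 0]
    - [0, 0, 0, 0, 0, 0]
    - [0, 0, 0, 0, 0, 0]

```text
clock: 4.5
tool_pos: [0.4637, -0.025, 0.0357]
orientation: [179.9, 0.1, 172.4]
force: [-0.3, -0.1, -1.1]
opening: 0.0219
```

The gripper holds the 22 mm grip. Plate edge bar estimates are (0.478,0.174) from the plate outline and (0.474,0.170) from the rack, which is close enough. Now I'm turning and shifting in front of the plate, sliding flat.

Emit:
drive_tool:
  moves:
    - [-0.06, 0.1, 0, 0, 0, -0.06]
    - [-0.12, 0.2, 0, 0, 0, -0.13]
    - [-0.18, 0.3, 0, 0, 0, -0.19]
    - [-0.18, 0.34, 0, 0, 0, -0.25]
    - [-0.18, 0.34, 0, 0, 0, -0.25]
    - [-0.18, 0.34, 0, 0, 0, -0.25]

```text
clock: 5.1
tool_pos: [0.4972, 0.022, 0.0357]
orientation: [179.9, 0.1, -172.7]
force: [0.1, 1.5, -1.5]
opening: 0.0216
```

Run:
```python
from h import *
snap('wrist','w4.png');snap('top','top4.png');s=snap('side','side4.png')
o=sensors.get_obs();print(o['tool_pos'],o['orientation'],o['opening'],o['force'])
im=s['pixels'][:,:,::-1];print(proj(s,(.478,.172,.013)),proj(s,(.481,.15,0)))
cv2.imwrite('pics/crop4.png',cv2.resize(im[170:270,160:340],None,fx=4.4,fy=4.4,interpolation=cv2.INTER_CUBIC))
```

```text
[0.49679717 0.02153457 0.03569065] [ 1.79909786e+02  5.06757665e-02 -1.72737302e+02] 0.02140498823665878 [-0.47237647 -0.93224184 -1.67185025]
(np.float64(243.65679225014136), np.float64(220.98131473861324)) (np.float64(251.83310345003042), np.float64(227.42373910125792))
```

View pics/crop4.png

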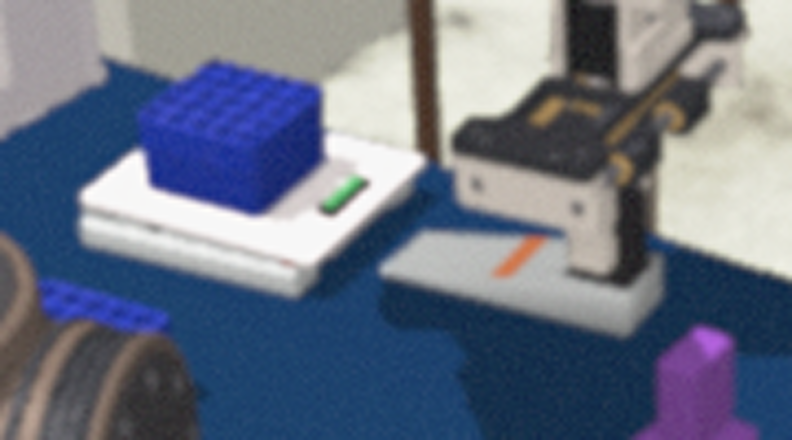

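View pics/top4.png

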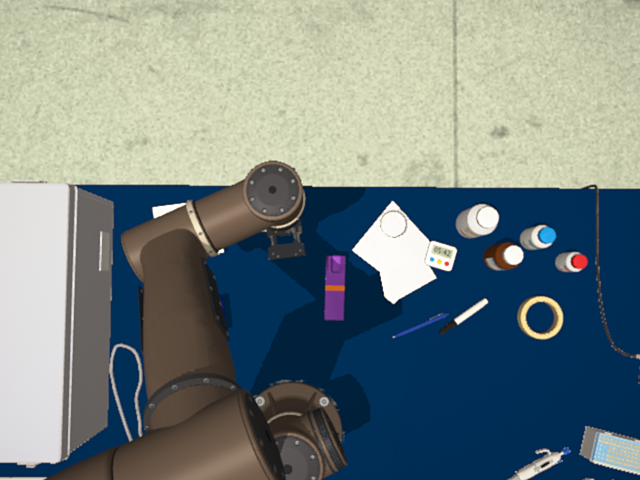

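View pics/w4.png

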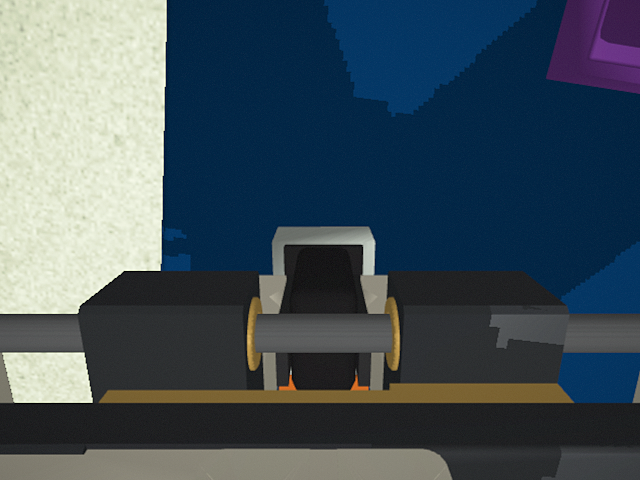

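The side view shows the thin end at pixel (252,227), 22 mm short of the bar. That matches kinematics (0.480,0.150), and the wedge is flat and aligned. I'm going about 25 mm under the edge first.

Emit:
drive_tool:
  moves:
    - [0, 0.08, 0, 0, 0, 0]
    - [0, 0.16, 0, 0, 0, 0]
    - [0, 0.24, 0, 0, 0, 0]
    - [0, 0.32, 0, 0, 0, 0]
    - [0, 0.32, 0, 0, 0, 0]
    - [0, 0.32, 0, 0, 0, 0]
    - [0, 0.32, 0, 0, 0, 0]

```text
clock: 5.95
tool_pos: [0.4906, 0.0693, 0.0357]
orientation: [179.9, 0.0, -172.7]
force: [-0.3, 0.3, -1.8]
opening: 0.0219
```

```bash
cat > look.py <<'E'
from h import *
import sys
n=sys.argv[1]
s=snap('side','side%s.png'%n)
o=sensors.get_obs();print(o['tool_pos'],o['orientation'],o['opening'],o['force'],o['clock'])
im=s['pixels'][:,:,::-1]
cv2.imwrite('pics/crop%s.png'%n,cv2.resize(im[170:270,160:340],None,fx=4.4,fy=4.4,interpolation=cv2.INTER_CUBIC))
E
python3 look.py 5
```

```text
[0.4906543  0.06908071 0.03573415] [ 1.79910255e+02  4.30189553e-02 -1.72738451e+02] 0.021751601919324137 [-0.20330776  0.39598    -2.92822651] 6.0
```

View pics/crop5.png

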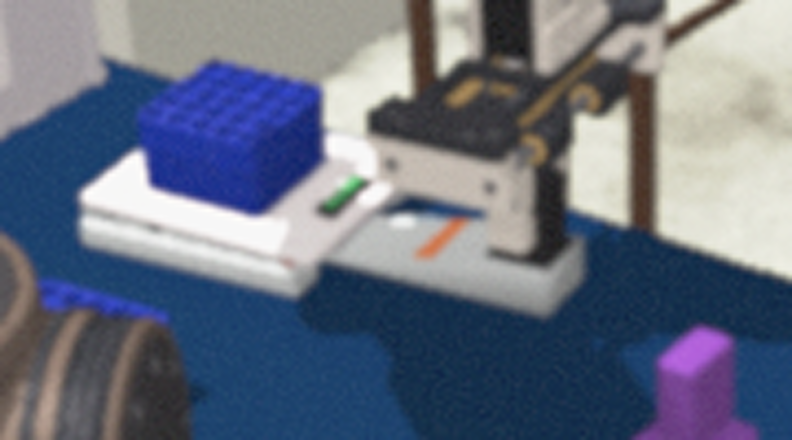

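The thin end is under the front edge at crop (330,250) and the plate is still at rest. I'm pushing on in steps and watching the force to find contact.

Emit:
drive_tool:
  moves:
    - [0, 0.05, 0, 0, 0, 0]
    - [0, 0.1, 0, 0, 0, 0]
    - [0, 0.14, 0, 0, 0, 0]
    - [0, 0.14, 0, 0, 0, 0]

```text
clock: 6.4
tool_pos: [0.488, 0.0908, 0.0358]
orientation: [179.9, 0.1, -172.7]
force: [0.5, 0.7, -2.0]
opening: 0.0219
```

Emit:
drive_tool:
  moves:
    - [0, 0.02, 0, 0, 0, 0]
    - [0, 0.04, 0, 0, 0, 0]
    - [0, 0.04, 0, 0, 0, 0]

```text
clock: 6.7
tool_pos: [0.4872, 0.097, 0.0357]
orientation: [179.9, 0.0, -172.7]
force: [0.0, 1.2, -4.2]
opening: 0.0222
```

Emit:
drive_tool:
  moves:
    - [0, 0.02, 0, 0, 0, 0]
    - [0, 0.04, 0, 0, 0, 0]
    - [0, 0.04, 0, 0, 0, 0]

```text
clock: 7.0
tool_pos: [0.486, 0.1023, 0.0357]
orientation: [180.0, -0.0, -172.7]
force: [-0.0, -4.4, 0.6]
opening: 0.0217
```

Emit:
drive_tool:
  moves:
    - [0, 0.02, 0, 0, 0, 0]
    - [0, 0.04, 0, 0, 0, 0]
    - [0, 0.04, 0, 0, 0, 0]

```text
clock: 7.3
tool_pos: [0.485, 0.1078, 0.0357]
orientation: [180.0, -0.0, -172.7]
force: [-0.4, -5.5, -0.1]
opening: 0.0218
```

```bash
python3 look.py 6
```

```text
[0.48503253 0.10778422 0.03570456] [ 1.79976928e+02 -3.24953490e-02 -1.72687270e+02] 0.02149366761228162 [ 0.65115462 -5.16103776  0.01068856] 7.35
```

View pics/crop6.png

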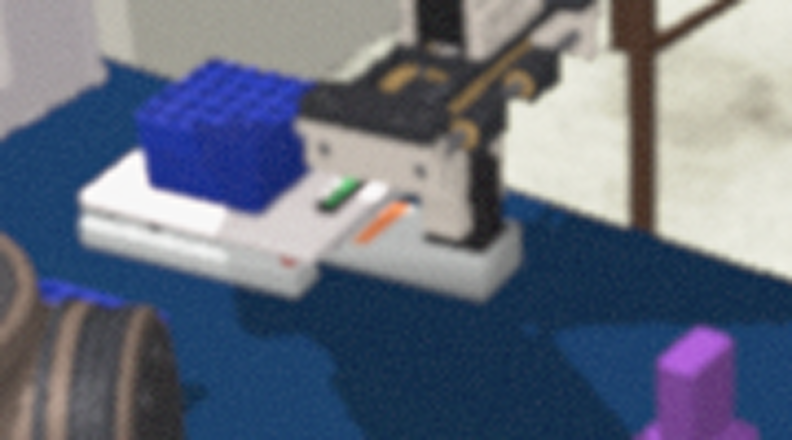

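Contact came at a TCP y of about 0.098, with a push of about 5 N, and the edge is rising. About 14 mm remains.

Emit:
drive_tool:
  moves:
    - [0, 0.02, 0, 0, 0, 0]
    - [0, 0.04, 0, 0, 0, 0]
    - [0, 0.06, 0, 0, 0, 0]
    - [0, 0.06, 0, 0, 0, 0]

```text
clock: 7.75
tool_pos: [0.4837, 0.1164, 0.0357]
orientation: [180.0, -0.1, -172.7]
force: [-0.7, -5.6, -0.3]
opening: 0.0224
```

Emit:
drive_tool:
  moves:
    - [0, 0.02, 0, 0, 0, 0]
    - [0, 0.04, 0, 0, 0, 0]
    - [0, 0.04, 0, 0, 0, 0]
    - [0, 0.04, 0, 0, 0, 0]

```text
clock: 8.15
tool_pos: [0.4828, 0.1221, 0.0357]
orientation: [180.0, -0.1, -172.7]
force: [-0.5, -4.8, 0.1]
opening: 0.0217
```

```bash
python3 look.py 7
python3 - <<'E'
from h import *
snap('wrist','w7.png');snap('top','top7.png')
E
```

```text
[0.4827934  0.12209775 0.03568246] [ 1.79997156e+02 -7.03930447e-02 -1.72701518e+02] 0.02193835985689078 [-0.59068583 -4.39854386  0.50390446] 8.2
```

View pics/crop7.png

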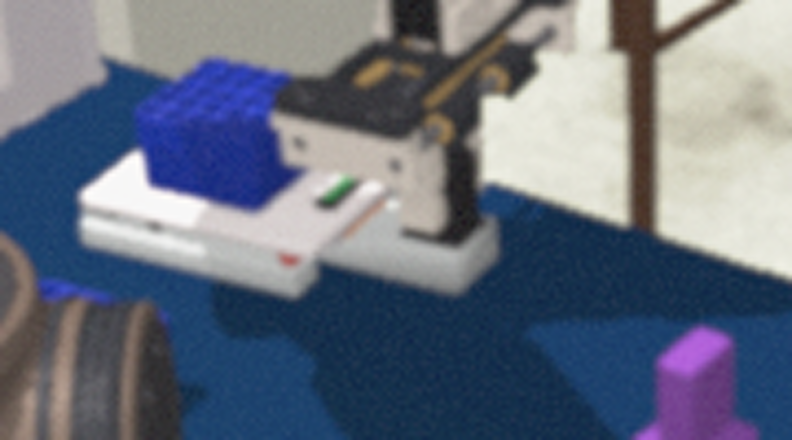

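View pics/w7.png

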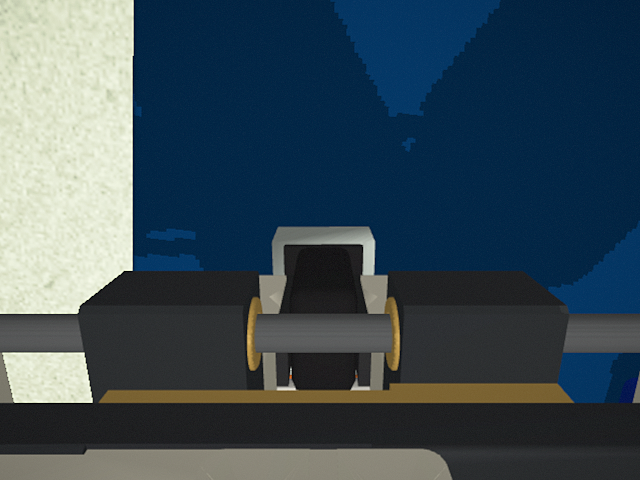

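Run:
```python
from h import *
for n in (4,6,7):
    s=dict(np.load(f'pics/side{n}.png.npz'));im=s['pixels'][:,:,::-1]
    hsv=cv2.cvtColor(im,cv2.COLOR_BGR2HSV);H,S,V=[hsv[:,:,i].astype(int) for i in range(3)]
    m=((H>45)&(H<90)&(S>90));q=np.argwhere(m);q=q[(q[:,1]>225)&(q[:,1]<250)&(q[:,0]>200)&(q[:,0]<225)]
    print(n,len(q),q.mean(0).round(2), proj(s,(.4766,.187,.026)),proj(s,(.4766,.187,.031)))
    col=im[225:240,229].astype(int).sum(1);print(col.tolist())
```

```text
4 18 [214.  237.5] (np.float64(238.12842177554904), np.float64(215.02634941036655)) (np.float64(237.97694408158566), np.float64(213.26084611923642))
[741, 741, 742, 743, 701, 582, 476, 436, 419, 382, 297, 233, 188, 186, 204]
6 12 [213.33 237.42] (np.float64(238.12842177554904), np.float64(215.02634941036655)) (np.float64(237.97694408158566), np.float64(213.26084611923642))
[631, 632, 645, 613, 559, 501, 450, 442, 421, 387, 316, 227, 167, 138, 147]
7 7 [213.71 235.86] (np.float64(238.12842177554904), np.float64(215.02634941036655)) (np.float64(237.97694408158566), np.float64(213.26084611923642))
[639, 636, 602, 552, 523, 487, 465, 440, 423, 377, 321, 247, 175, 152, 140]
```

Run:
```python
from h import *
for n in (0,7):
    s=dict(np.load(f'pics/top{n}.png.npz'));print(n)
a=[dict(np.load(f'pics/side{n}.png.npz'))['pixels'][:,:,::-1][205:245,175:260] for n in (4,7)]
cv2.imwrite('pics/cmp.png',np.vstack([cv2.resize(x,None,fx=7,fy=7,interpolation=cv2.INTER_CUBIC) for x in a]))
```

```text
0
7
```

View pics/cmp.png

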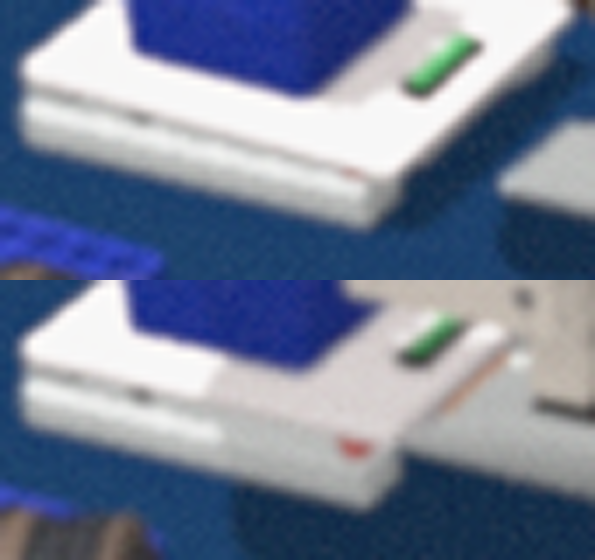

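The side comparison (rest above, now below) shows the red stop exposed at (355,448) and the vial raised about 1.6 px, so roughly 4.5–5 mm. The rack is unmoved and the orange line is at the plate's lip. I'll let it settle and check once more.

Emit:
drive_tool:
  moves:
    - [0, 0.01, 0, 0, 0, 0]
    - [0, 0.01, 0, 0, 0, 0]
    - [0, 0.01, 0, 0, 0, 0]
    - [0, 0.01, 0, 0, 0, 0]
    - [0, 0.01, 0, 0, 0, 0]

```text
clock: 8.8
tool_pos: [0.4826, 0.1233, 0.0357]
orientation: [-180.0, -0.1, -172.7]
force: [0.8, -6.3, 0.4]
opening: 0.0217
```

```bash
python3 look.py 8
```

```text
[0.48260664 0.12331521 0.03573959] [-1.79992432e+02 -7.43160018e-02 -1.72706942e+02] 0.021992446164687054 [ 1.45564181 -5.96633062  0.65412017] 8.85
```

View pics/crop8.png

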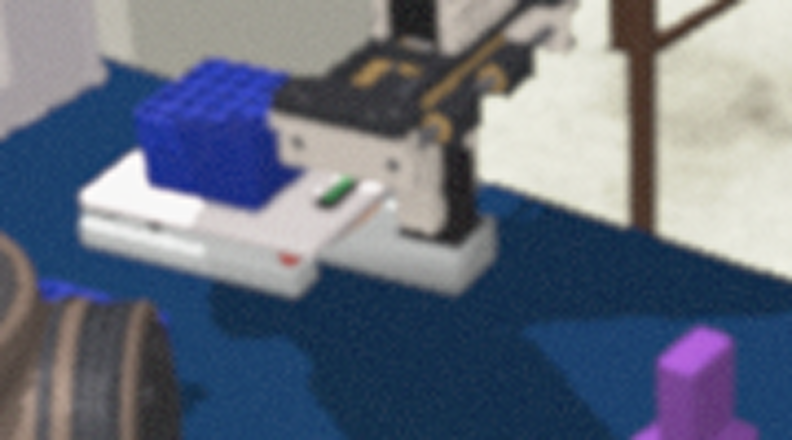

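The picture shows the orange line almost gone under the lip at crop (370,215), the red stop clear at (289,260), the rack standing and the wedge flat in the gripper. I'm handing in.

```bash
python3 -c "
from plant import ticket
print(ticket.close_job())"
```

```text
the job is handed in; nothing more can be done
None
```

I handed the job in at about 8.9 s, with the gripper still holding the wedge under the plate's front edge. No verdict was reported.

**What I did:** I gripped the silver wedge by its black grip, slid and turned it flat on the worktop into line with the stand, and put the thin end about 25 mm under the edge with the plate still at rest. Then I pushed on about 25 mm after first contact.

**Last checks:**
- **Push and grip:** the push was about 6 N, and the jaws were closed on the grip at 22 mm.
- **Wedge:** the tool height stayed at 35.7 mm throughout, so the wedge is flat. The tip is on the stand's middle line to within a few mm, going by the tool pose.
- **Plate:** it is clear of its red stop and lifted about 4.5–5 mm. The amount comes from how far the wedge travelled and a coarse reading of the side picture, because the plate angle could not be measured directly.
- **Rack and bystanders:** the rack looks unmoved and upright in the side view. The dish, timer and bottle were not approached. They looked unmoved in the last top view I looked at, before the push.

**Disagreements:** the two estimates of the bar's position, from the plate outline and from the rack, differed by about 4 mm. Contact came about where they predicted, to within a few mm. In the last picture a sliver of the orange line still showed at the plate's lip. I judged this consistent with a near-level plate, since the bar sits a few mm behind the lip.

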